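# Uncover the specimen plate and step it under the pointer

### The arm

A 7-joint arm with a two-finger parallel gripper is mounted at the origin on the work surface. World frame = base frame: x ahead of the robot, y to its left, z up, the work surface at z = 0. Lengths are in m, angles in rad, forces in N, time in s.
With the tool pointing down it reaches from about 0.425 to 0.875 m from the base axis. Payload 4.7 kg.
Tool frame: the origin (TCP) lies between the finger pads; the fingertips stand 19 mm ahead of it and the grasp point (between the pads) is the TCP (ctrl.tip_extent is the distance from the TCP to the fingertips, in m); z points along the fingers, y is the line along which they close (so a half turn about z gives the same grasp; the last joint's range is limited). The gripper opens to 87 mm and grips with 3 to 60 N. Pads are 19 mm wide; open, the fingers measure 117 mm over their backs; the gripper's body (75 mm by 190 mm) begins 51 mm behind the grasp point.
Start: joints at [0.014, 0.321, -0.07, 1.45, 0.023, 1.371, -0.057], TCP at [0.65, -0, 0.242] pointing down, gripper open.
Joint ranges: [-2.86, 2.86], [-0.3, 2.09], [-1.38, 1.24], [0.06, 2.45], [-1.56, 4.7], [0.09, 2.05], [-2.69, 2.69]. Speed limits (rad/s): [2.57, 2.57, 3.14, 3.14, 3.14, 3.14, 3.14].

### API

Orientations are given as a rotation vector (axis times angle).
In Python, from bench import ctrl gives the robot as it stands.
- The arm moves only by the shell command python3 -m crank 'ROWS' [OPENING] [FORCE]. ROWS is JSON, a list of rows, each an object of numbers: "tx", "ty", "tz": the shift along the tool's x, y, z in mm; "turn": the turn about the tool's z in units of 5 degrees (1.0 is 5 degrees). In form: [{"tx": .., "ty": .., "tz": .., "turn": ..}, ...]. A call has 1 to 5 rows; each row is the pose to reach, as a shift and turn from the pose commanded when the call began, along the tool's axes at that moment; what a row does not reach only later rows make up. A row lasts 1/8 s, in which the tool goes at most 62.5 mm and 10.7 degrees, less where a joint would pass 70% of its speed; a pose out of reach is approached as far as the arm can. A call with a gripper value outside its range is refused whole. OPENING is the finger opening in mm, from 0 to 87, set as the call begins (- or left out, the last holds). The fingers move at their own pace and stop on an object; FORCE is the grip in N (left out, the last holds). Time passes only in rows, so rows that repeat a pose let the fingers close. It gives the time, the measured TCP pose, the force, the opening and the grip force at its end, in the units of the state.
- ctrl.get_state(): the state, without advancing time (a new reading comes with each control period).
- ctrl.get_image(name): name is "scene" or "side" or "wrist"; returns (picture, depth): 420x560x3 uint8, red, green, blue; 420x560 float32, m along the optical axis (not along the pixel's ray), 0 where there is no reading.
- ctrl.camera_model(name): a dict with "intrinsics" (3x3 intrinsics, pixels), "origin" and "orientation" of the camera in the world. Camera axes: x right, y down, z forward; pixel columns grow to the right and rows downward; lengths in m; the calibration is good to about 2 mm. A picture is of the moment at which its call begins: read the wrist's pose just before it. camera_model takes no time and is no camera call; for the wrist camera it gives the pose at the moment of the call.
- ctrl.close_job(): hands the job in; it is judged then, once.
Trained networks look in the newest picture that a camera, given by its name, has taken for a name from the list of things; names that differ only in an ending like _2 or _b are one class to them, and where a whole thing is asked for, a point or a joint stands for the part that bears it (a point fixed in the world has none). Each returns a list of dicts, best first, with "confidence" (0 to 1); they miss things now and then, are a little off and sometimes report something else, mostly with a low value. They report only what shows in the picture. A call takes as long as a camera call.
- ctrl.recognise(camera, query): "xyz" ([x, y, z] in m, in world coordinates, good to about 4 mm: the middle of the surface that is visible of it).
- ctrl.mark_of(camera, query): "xyz" ([x, y, z] in m, in world coordinates, good to about 4 mm: a listed point, or the origin of a listed thing).
The state is a dict: "time": time; "joint_positions": joint angles; "qd": joint speeds; "joint_torque": joint torques, N m; "position": TCP position; "tool_rot": TCP orientation; "ft_force": force on the tool from outside, world axes, zero at the start; "torque": the same for the moment, N m; "grip_width": opening from 0.0 (shut) to 1.0 (fully open); "grip_force": force on a finger pad.
Only numpy, scipy, OpenCV 4.12 (cv2) and the standard library are available. Lean on these libraries where they do the work, as an engineer would, in place of code of your own. Each camera call takes 0.05 s, during which the arm holds its last target. There are 200 camera calls.

### The job

Take the green dust cover off the specimen plate and nest it on top of the stack of green covers on the bench. Then slide the plate (it has an orange handle) so that the red button stops under the fixed pointer for at least half a second, then the yellow one likewise, then the blue one, and leave it there.

Things in the scene. Friction and masses are not known exactly. Their poses are not given: they have to be found in the camera images.
- cover: Green dust cover standing mouth-down on the carrier plate, hiding the three buttons. Hat-shaped, hollow from below: skirt 66 mm outside diameter at the rim (62 inside), 56 at 30 mm height; above it a solid crown to grip, 50 mm diameter, from 30 to 50 mm height. Cavity 26 mm deep. 40 to 85 g. Origin: centre of its rim plane (underside), z up.
- stack_low: Lowest cover of the stack on the bench, same shape as the dust cover, mouth down. Origin: centre of its rim plane, on the bench. The stack is at the robot's right of the stand.
- stack_top: Second cover, same shape, nested over stack_low; its origin (rim centre) lies 24 mm above that of stack_low. A third cover nested over it again sits 24 mm higher (rim 48 mm above the bench). Radial play when nested about 2 mm.
- pointer_tip (a point): Tip of the fixed steel needle (7 mm thick) pointing down, 55 mm above the bench. Above it a black holder (22 mm thick, from 152 mm up) and a white boom (18 mm wide, underside at 194 mm) from the white column, 290 mm tall, 160 to 210 mm from the tip on the stand's +y side. Axes: x along the carrier's travel away from the robot, y along its crosswise travel, z up.
- handle_grip (a point): Grip point of the carrier's handle, an upright orange round post of 16 mm diameter. Its top is 13 mm above this point, the aluminium tongue carrying it 29 mm below. Fixed to the plate, 95 mm from the plate centre towards the robot; moving it horizontally moves the plate on both slides. 74 mm above the bench.
- plate_center (a point): Centre of the carrier plate's top face (aluminium, 110 x 110 mm, top 46 mm above the bench), between the three pockets, which lie 18 mm from it, 31 mm apart. It slides along the stand's x and y (about 1.5 N each), cannot turn, stays where it is left, and starts 95 to 115 mm short of the pointer and up to 32 mm off to a side. Axes as pointer_tip.
- button_red: Red specimen button, disc of 14 mm diameter, 8 mm high, lying in a 5 mm deep square pocket of the carrier plate (any of the three); its top stands 3 mm proud of the plate and passes 6 mm below the pointer tip. Origin: centre of its underside.
- button_yellow: Yellow specimen button, disc of 14 mm diameter, 8 mm high, lying in a 5 mm deep square pocket of the carrier plate (any of the three); its top stands 3 mm proud of the plate and passes 6 mm below the pointer tip. Origin: centre of its underside.
- button_blue: Blue specimen button, disc of 14 mm diameter, 8 mm high, lying in a 5 mm deep square pocket of the carrier plate (any of the three); its top stands 3 mm proud of the plate and passes 6 mm below the pointer tip. Origin: centre of its underside.
- dropper_bottle: Bystander: amber dropper bottle with black cap, 36 mm diameter, 85 mm tall. Origin: centre of its underside. Leave alone.
- sample_jar: Bystander: white jar with yellow cap, 52 mm diameter, 60 mm tall. Origin: centre of its underside. Leave alone.
- slide_box: Bystander: blue slide box 85 x 100 x 32 mm. Origin: centre of its underside. Leave alone.
- petri_dish: Bystander: clear petri dish, 92 mm diameter, 17 mm high. Origin: centre of its underside. Leave alone.
- forceps: Bystander: steel forceps lying flat, 120 mm long, 8 mm high. Origin: centre of its underside. Leave alone.
- pointer: The fixed pointer with its boom. Origin: on the bench right below the tip; axes as pointer_tip.

How it is judged:
On the way, in this order (a step that is already met when the one before it is completed fails the run):
1. The dust cover is nested straight on top of the stack (rims 24 mm apart, axes within 4 mm), at rest and released (horizontal distance between cover and stack_top below 0.004 m and z of cover in the frame of stack_top between 0.021 and 0.027 m and angle between each of cover, stack_top, stack_low's own z axis and vertical below 0.1 rad and horizontal distance between stack_top and stack_low below 0.004 m and z of stack_top in the frame of stack_low between 0.021 and 0.027 m and height (world z) of stack_low below 0.004 m and linear speed of cover below 0.02 m/s and contact force between the fingers and cover below 0.3 N), for 0.2 s.
2. The red button stands still under the pointer tip, within 4 mm horizontally, for half a second (horizontal distance between button_red and pointer_tip below 0.004 m and linear speed of button_red below 0.01 m/s), for 0.5 s.
3. The yellow button stands still under the pointer tip, within 4 mm horizontally, for half a second (horizontal distance between button_yellow and pointer_tip below 0.004 m and linear speed of button_yellow below 0.01 m/s), for 0.5 s.
At the end, for the whole second after the job is handed in: The blue button rests under the pointer tip within 4 mm horizontally, all three buttons are in their pockets, and the three covers stand nested and upright on the bench in one stack (each rim 24 mm, give or take 3 mm, above the next, axes within 4 mm) (horizontal distance between button_blue and pointer_tip below 0.004 m and linear speed of button_blue below 0.01 m/s and horizontal distance between cover and stack_top below 0.004 m and z of cover in the frame of stack_top between 0.021 and 0.027 m and angle between each of cover, stack_top, stack_low's own z axis and vertical below 0.1 rad and horizontal distance between stack_top and stack_low below 0.004 m and z of stack_top in the frame of stack_low between 0.021 and 0.027 m and height (world z) of stack_low below 0.004 m and linear speed of cover below 0.02 m/s and height (world z) of each of button_red, button_yellow, button_blue below 0.045 m); the robot touches nothing.
It fails at once if A bystander (bottle, jar, slide box, petri dish, forceps) is moved by more than 25 mm (distance of any of dropper_bottle, sample_jar, slide_box, petri_dish, forceps from where it was at the start of the episode above 0.025 m).
It fails at once if A specimen button comes out of its pocket (height (world z) of any of button_red, button_yellow, button_blue above 0.05 m).
It fails at once if The pointer or its boom is struck with more than 10 N (contact force between pointer and anything else above 10 N).
It also fails if it takes over 64 s, if anything falls off the work surface, if the arm or the gripper's body presses on something with over 40 N, if the wrist force passes 120 N, or if a joint passes its speed limit or range.

## Working session

There is one attempt and no reset: what is moved stays moved. The work goes in short steps, Python scripts to look and compute and a shell command to move; the robot and the scene stay as the last step left them, time stands still between calls to the robot, and variables do not carry over. Pictures are saved under pics/ and viewed, at most 10 in all, crops included, and the job is handed in when it is done.

```bash
mkdir -p pics; ls; cat > h.py <<'E'
import numpy as np, cv2
from scipy.spatial.transform import Rotation as R
from bench import ctrl
def cam(n):
    m=ctrl.camera_model(n); o=np.array(m["orientation"],float)
    Rm=o if o.shape==(3,3) else R.from_rotvec(o).as_matrix() if o.size==3 else R.from_quat(o).as_matrix()
    return np.array(m["intrinsics"]),np.array(m["origin"]),Rm
def w2p(c,X):
    K,o,Rm=c; p=K@(Rm.T@(np.array(X)-o)); return p[:2]/p[2]
def p2w(c,u,v,z=None,d=None):
    K,o,Rm=c; r=Rm@np.linalg.inv(K)@np.array([u,v,1.]); 
    return o+r*(d if d is not None else (z-o[2])/r[2])
def todo(x,y,z):
    s=ctrl.get_state(); t=R.from_rotvec(s["tool_rot"]).as_matrix()
    return 1000*t.T@(np.array([x,y,z])-s["position"])
E
python3 - <<'E'
from h import *
s=ctrl.get_state(); print(s["time"],s["position"],R.from_rotvec(s["tool_rot"]).as_matrix().round(3).tolist(),s["grip_width"])
print(ctrl.camera_model("wrist"))
P={}
for n in ["scene","side"]:
    im,d=ctrl.get_image(n); P[n]=im; c=cam(n); np.savez(n+'.npz',im=im,d=d)
    print(n,ctrl.camera_model(n)["origin"])
    for q in ["cover","stack_top","stack_low","pointer_tip","handle_grip","plate_center","dropper_bottle","sample_jar","slide_box","petri_dish","forceps"]:
        try: r=ctrl.mark_of(n,q)
        except Exception as e: print(q,e); continue
        for k in r[:2]: print(n,q,np.round(k["xyz"],4),round(k["confidence"],2),w2p(c,k["xyz"]).round())
    cv2.imwrite(f"pics/{n}0.png",im[:,:,::-1])
E
```

```text
pics
0.0 [ 6.49481406e-01 -7.47861976e-05  2.40452140e-01] [[-0.0, 1.0, -0.002], [1.0, 0.0, -0.0], [-0.0, -0.002, -1.0]] 1.0008624198074576
{'intrinsics': array([[289.70187573,   0.        , 281.70293581],
       [  0.        , 289.70187573, 211.35260569],
       [  0.        ,   0.        ,   1.        ]]), 'origin': array([0.64982757, 0.06796242, 0.38392948]), 'orientation': array([ 2.89106256e+00,  2.34498125e-03, -2.49978798e-03])}
scene [1.13713518 0.68853729 0.82137905]
scene pointer_tip [0.6736 0.0676 0.0537] 0.75 [269. 249.]
scene handle_grip [0.463  0.0943 0.071 ] 0.73 [334. 216.]
scene dropper_bottle [ 0.6852 -0.4261  0.0056] 0.48 [178. 180.]
scene sample_jar [ 7.176e-01 -2.690e-01 -2.000e-04] 0.76 [193. 208.]
scene sample_jar [0.4669 0.0917 0.0725] 0.41 [333. 216.]
scene slide_box [ 0.4598  0.4267 -0.0023] 0.78 [428. 307.]
scene petri_dish [ 0.6209  0.4311 -0.0012] 0.86 [386. 345.]
scene forceps [0.4221 0.3034 0.0017] 0.82 [398. 270.]
side [ 0.30825641 -0.6948987   0.77278464]
side cover [0.5629 0.0823 0.0457] 0.95 [259. 202.]
side stack_top [ 0.4831 -0.3417  0.0242] 0.79 [294. 362.]
side stack_top [0.6716 0.0705 0.0561] 0.18 [300. 192.]
side stack_low [ 0.4782 -0.3449 -0.0033] 0.63 [291. 371.]
side stack_low [0.5653 0.0804 0.0433] 0.49 [260. 203.]
side pointer_tip [0.6695 0.0684 0.0555] 0.87 [300. 193.]
side handle_grip [0.4692 0.0983 0.0734] 0.9 [221. 198.]
side plate_center [0.5617 0.0811 0.0437] 0.7 [259. 203.]
side plate_center [ 6.864e-01 -4.262e-01  3.000e-04] 0.53 [409. 371.]
side dropper_bottle [ 0.6862 -0.4273 -0.0011] 0.72 [409. 372.]
side dropper_bottle [ 0.4808 -0.3456 -0.0005] 0.65 [293. 370.]
side sample_jar [ 0.7202 -0.2708 -0.0021] 0.58 [381. 302.]
side slide_box [0.4593 0.4255 0.0015] 0.67 [192. 152.]
side petri_dish [ 0.6185  0.4306 -0.0009] 0.65 [240. 142.]
side forceps [ 0.4159  0.3071 -0.0006] 0.75 [186. 177.]
```

```bash
python3 - <<'E'
from h import *
a=cv2.imread("pics/scene0.png");b=cv2.imread("pics/side0.png")
cv2.imwrite("pics/sc.png",np.hstack([cv2.resize(a[150:350,120:420],(400,267)),cv2.resize(b[150:400,150:450],(400,333))[:267]]))
cv2.imwrite("pics/sd.png",b)
E
```

```text
(no output)
```

View pics/side0.png

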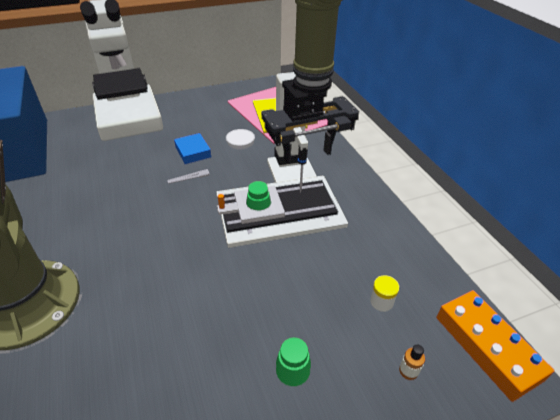

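View pics/scene0.png

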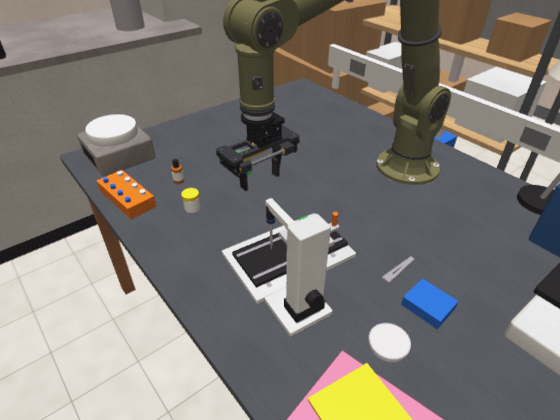

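Side view: the cover is at about (258,195) on the plate, the orange handle at (221,200), the needle tip at (301,192) and the green stack at (293,362). Scene view: the white column at (305,265) hides most of the cover. The networks agree with both views. Next is the wrist camera.

```bash
python3 - <<'E'
from h import *
im,d=ctrl.get_image("wrist"); c=cam("wrist"); cv2.imwrite("pics/w0.png",im[:,:,::-1])
np.savez('w0.npz',im=im,d=d)
for q in ["cover","stack_top","pointer_tip","handle_grip","plate_center"]:
    for k in ctrl.mark_of("wrist",q)[:2]: print(q,np.round(k["xyz"],4),round(k["confidence"],2),w2p(c,k["xyz"]).round())
E
```

```text
cover [0.5616 0.0853 0.0456] 0.57 [203. 121.]
stack_top [0.4672 0.0954 0.0794] 0.26 [ 99. 109.]
handle_grip [0.4669 0.0957 0.078 ] 0.68 [ 99. 108.]
```

View pics/w0.png

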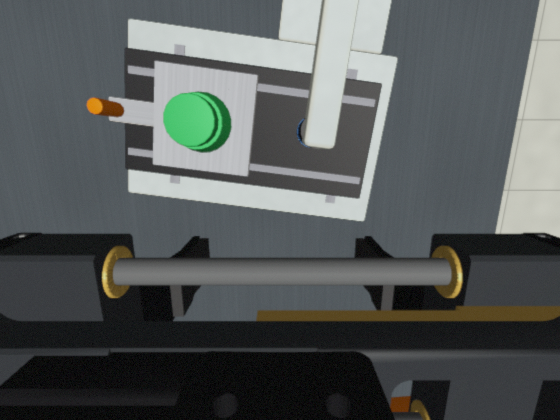

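The wrist view shows the cover crown at about (192,120), the handle top at (95,106), the plate corners at (155,62), (257,74), (249,177) and (153,167), and the boom end at (320,145). Now I'll work out the stand yaw and the crown centre.

```bash
cat >> h.py <<'E'
def hsv(im): return cv2.cvtColor(im,cv2.COLOR_RGB2HSV)
def blobs(im,lo,hi,amin=40):
    m=cv2.inRange(hsv(im),np.array(lo),np.array(hi)); n,l,st,ce=cv2.connectedComponentsWithStats(m)
    return [(st[i,4],ce[i],l==i) for i in np.argsort(-st[:,4]) if i and st[i,4]>=amin]
def top(c,d,mask,h=.004):
    """centre (world) of the topmost flat face in mask by depth"""
    v,u=np.nonzero(mask&(d>0)); P=np.array([p2w(c,a,b,d=d[b,a]) for a,b in zip(u,v)])
    zt=np.percentile(P[:,2],90); k=abs(P[:,2]-zt)<h; (x,y),r=cv2.minEnclosingCircle(P[k,:2].astype(np.float32))
    return np.round([x,y,zt,r,*P[k].mean(0)[:2]],4)
E
python3 - <<'E'
from h import *
f=np.load('w0.npz');im,d=f['im'],f['d'];c=cam("wrist")
q=[p2w(c,u,v,z=.046) for u,v in [(155,62),(257,74),(249,177),(153,167)]]
q=np.array(q)[:,:2];print(q.round(4),q.mean(0))
for i in range(4):
    e=q[(i+1)%4]-q[i];print(np.linalg.norm(e),np.degrees(np.arctan2(e[1],e[0])))
b=blobs(im,(40,80,40),(85,255,255))[0];print("cover w",b[0],top(c,d,b[2]))
b=blobs(im,(3,150,100),(18,255,255));print([(x[0],x[1],top(c,d,x[2])) for x in b[:1]])
f=np.load('side.npz');im,d=f['im'],f['d'];c=cam("side")
for b in blobs(im,(40,80,40),(85,255,255))[:2]:print("side",b[0],b[1],top(c,d,b[2]))
E
```

```text
[[0.5148 0.1456]
 [0.6234 0.1339]
 [0.6118 0.0228]
 [0.5005 0.0343]] [0.56263663 0.08413703]
0.10924877807290724 -6.115622849263694
0.11178849705263316 -95.94426162468278
0.11188024942273515 174.1029679556493
0.11223832666237687 82.7120632882174
cover w 3206 [0.5611 0.0838 0.0968 0.0249 0.5615 0.0841]
[(np.int32(400), array([102.9875, 106.09  ]), array([0.4683, 0.0963, 0.0878, 0.0081, 0.4685, 0.0974]))]
side 1388 [293.11023055 361.93011527] [ 0.4811 -0.3433  0.0746  0.0255  0.4806 -0.3446]
side 575 [257.87652174 195.53217391] [0.5608 0.0836 0.0967 0.0258 0.5605 0.0822]
```

```bash
python3 -m crank '[{"tx":0,"ty":-44,"tz":0,"turn":-2},{"tx":0,"ty":-88,"tz":0,"turn":-4},{"tx":20,"ty":-88,"tz":0,"turn":-6},{"tx":40,"ty":-88,"tz":0,"turn":-8},{"tx":50,"ty":-88,"tz":0,"turn":-10}]' 87; python3 - <<'E'
from h import *
print(todo(.561,.0837,.24))
E
```

```text
time: 2.12
position: [0.5618, 0.0514, 0.2419]
tool_rot: [1.064, 2.956, 0.001]
ft_force: [-0.5, -1.3, 0.0]
grip_width: 0.998
grip_force: 0.0
[21.21736459 24.3500289   1.87216314]
```

```bash
python3 -m crank '[{"tx":10,"ty":12,"tz":0,"turn":-2},{"tx":21,"ty":24,"tz":0,"turn":-4},{"tx":21,"ty":24,"tz":30,"turn":-6},{"tx":21,"ty":24,"tz":60,"turn":-6.7},{"tx":21,"ty":24,"tz":60,"turn":-6.7}]'; python3 - <<'E'
from h import *
s=ctrl.get_state();print(R.from_rotvec(s["tool_rot"]).as_matrix().round(3).tolist())
im,d=ctrl.get_image("wrist"); c=cam("wrist"); cv2.imwrite("pics/w1.png",im[:,:,::-1])
for b in blobs(im,(40,80,40),(85,255,255))[:2]:print("cover w",b[0],b[1],top(c,d,b[2]))
b=blobs(im,(3,150,100),(18,255,255));print([(x[0],x[1],top(c,d,x[2])) for x in b[:1]])
print(todo(.561,.0837,.0975))
E
```

```text
time: 2.75
position: [0.5596, 0.0814, 0.1793]
tool_rot: [-0.179, -3.132, 0.002]
ft_force: [-0.1, 0.4, 0.4]
grip_width: 1.002
grip_force: 0.0
[[-0.993, 0.114, -0.005], [0.114, 0.993, -0.001], [0.005, -0.001, -1.0]]
cover w 3854 [284.32096523 214.15023352] [0.5621 0.0843 0.0986 0.0249 0.5613 0.0845]
[(np.int32(133), array([287.82706767, 105.39097744]), array([0.4694, 0.0981, 0.0895, 0.0079, 0.4693, 0.0975]))]
[-3.89029182e-02  2.02917384e+00  8.36772411e+01]
```

View pics/w1.png

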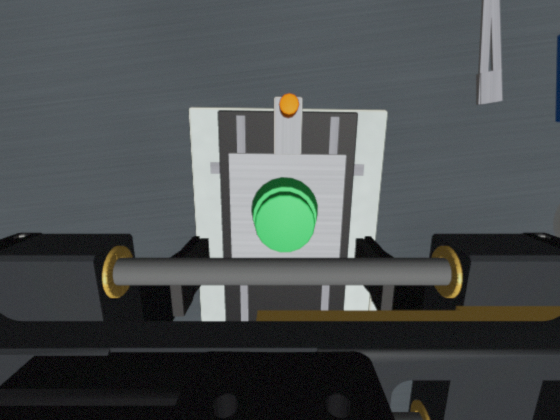

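Wrist view: the crown is at about (285,222), between the fingers, and the stand is squared up with the tool. I'll descend and grip the crown.

```bash
python3 -m crank '[{"tx":-1,"ty":2.5,"tz":45,"turn":0},{"tx":-1,"ty":2.5,"tz":70,"turn":0},{"tx":-1,"ty":2.5,"tz":83,"turn":0},{"tx":-1,"ty":2.5,"tz":83,"turn":0}]'; python3 - <<'E'
from h import *
print(todo(.5613,.084,.0975))
E
python3 -m crank '[{"tx":0,"ty":0,"tz":0,"turn":0},{"tx":0,"ty":0,"tz":0,"turn":0},{"tx":0,"ty":0,"tz":0,"turn":0},{"tx":0,"ty":0,"tz":0,"turn":0},{"tx":0,"ty":0,"tz":0,"turn":0}]' 40 20
```

```text
time: 3.3
position: [0.563, 0.0842, 0.0991]
tool_rot: [0.179, 3.136, 0.0]
ft_force: [-0.7, 1.6, 0.8]
grip_width: 1.002
grip_force: 0.0
[ 1.6686313  -0.40584717  1.58096671]
time: 3.92
position: [0.5627, 0.0842, 0.0987]
tool_rot: [0.178, 3.136, -0.0]
ft_force: [0.2, 0.0, 1.6]
grip_width: 0.572
grip_force: 20.0
```

```bash
python3 -m crank '[{"tx":0,"ty":0,"tz":-20,"turn":0},{"tx":0,"ty":0,"tz":-60,"turn":0},{"tx":0,"ty":0,"tz":-105,"turn":0},{"tx":0,"ty":-40,"tz":-120,"turn":0},{"tx":0,"ty":-90,"tz":-120,"turn":0}]'; python3 - <<'E'
from h import *
im,d=ctrl.get_image("side"); c=cam("side"); 
for b in blobs(im,(40,80,40),(85,255,255))[:3]:print("green",b[0],b[1],top(c,d,b[2]))
P={}
for n in ["side","scene"]:
    im,d=ctrl.get_image(n);c=cam(n);np.savez(n+'1.npz',im=im,d=d);cv2.imwrite(f"pics/{n}1.png",im[:,:,::-1])
    for q in ["button_red","button_yellow","button_blue","pointer_tip"]:
        for k in ctrl.mark_of(n,q)[:2]: print(n,q,np.round(k["xyz"],4),round(k["confidence"],2),w2p(c,k["xyz"]).round())
s=ctrl.get_state();print(s["joint_positions"]); print(todo(.481,-.3435,.22))
E
```

```text
time: 4.55
position: [0.5534, -0.0048, 0.2205]
tool_rot: [0.173, 3.133, 0.001]
ft_force: [0.6, -0.4, -1.0]
grip_width: 0.566
grip_force: 20.0
green 1388 [293.08861671 361.92146974] [ 0.4809 -0.3436  0.0746  0.0253  0.4806 -0.3444]
green 492 [264.20528455 182.32520325] [ 0.5476 -0.0134  0.2172  0.0287  0.5351 -0.0111]
side button_red [0.5551 0.069  0.0432] 0.6 [258. 207.]
side button_yellow [0.5537 0.0699 0.0475] 0.41 [257. 205.]
side button_blue [0.5541 0.1048 0.0414] 0.56 [253. 199.]
side pointer_tip [0.6711 0.0672 0.0539] 0.68 [300. 194.]
side pointer_tip [0.5549 0.0692 0.0444] 0.41 [258. 206.]
scene button_yellow [0.674  0.0692 0.0543] 0.59 [269. 249.]
scene button_yellow [ 0.4838 -0.3435  0.0248] 0.56 [240. 165.]
scene button_blue [0.4593 0.4265 0.0005] 0.69 [428. 306.]
scene button_blue [ 0.6194  0.4308 -0.0009] 0.38 [387. 344.]
scene pointer_tip [0.6703 0.067  0.0526] 0.77 [270. 248.]
[ 0.13872267  0.1358739  -0.19561851  1.72326861  0.02725396  1.28526079
  1.39626613]
[  33.19811459 -345.20414887   -1.62586262]
```

```bash
python3 -m crank '[{"tx":8,"ty":-60,"tz":0,"turn":0},{"tx":16,"ty":-120,"tz":0,"turn":0},{"tx":25,"ty":-180,"tz":0,"turn":0},{"tx":33,"ty":-230,"tz":0,"turn":0},{"tx":33,"ty":-230,"tz":0,"turn":0}]'; python3 - <<'E'
from h import *
im,d=ctrl.get_image("wrist"); c=cam("wrist");  cv2.imwrite("pics/w2.png",im[:,:,::-1]);np.savez('w2.npz',im=im,d=d)
s=ctrl.get_state();print(s["position"],s["joint_positions"])
for b in blobs(im,(40,80,40),(85,255,255))[:3]:print("green",b[0],b[1],top(c,d,b[2]))
print(todo(.481,-.3435,.22))
E
```

```text
time: 5.72
position: [0.4916, -0.2351, 0.2185]
tool_rot: [-0.191, -3.135, 0.003]
ft_force: [-0.4, -0.0, -0.9]
grip_width: 0.568
grip_force: 20.0
[ 0.49293023 -0.23172862  0.21850866] [ 3.96328281e-01  1.12059563e-01 -6.15357981e-03  1.74759736e+00
  8.26479315e-04  1.28201934e+00  1.84336095e+00]
green 5685 [281.71187335 226.28654354] [ 0.4875 -0.2302  0.2164  0.0249  0.479  -0.2293]
green 3276 [187.29578755 199.78907204] [ 0.4829 -0.339   0.0745  0.0251  0.4821 -0.3386]
green 821 [281.67600487 291.1863581 ] [ 0.5058 -0.2325  0.217   0.0187  0.5095 -0.2329]
[  -1.2450629  -112.39950032   -1.48266374]
```

View pics/w2.png

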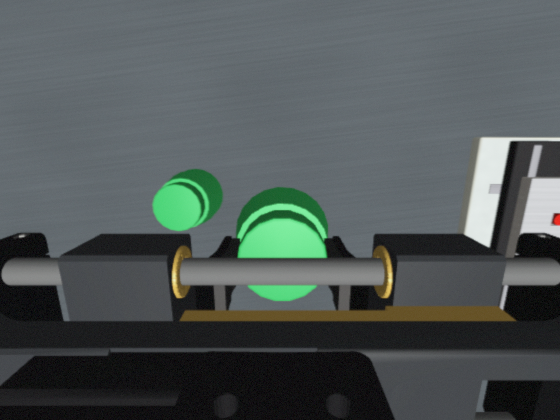

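Wrist view: the stack crown is at (180,205) and the held cover at (282,258), with the arm still settling. I'll repeat the measurement settled, reading the pose first.

```bash
python3 - <<'E'
from h import *
for i in range(2):
    c=cam("wrist");s=ctrl.get_state();im,d=ctrl.get_image("wrist")
    print(s["position"])
    B=blobs(im,(40,80,40),(85,255,255))
    hold=sum(b[2] for b in B if b[1][0]>230)>0; st=[b for b in B if b[1][0]<230][0][2]
    print("held",top(c,d,hold),"stack",top(c,d,st))
t=R.from_rotvec(s["tool_rot"]).as_matrix();print(t.round(3).tolist())
h=top(c,d,hold);k=top(c,d,st);print("shift tool",1000*t.T@np.array([k[0]-h[0],k[1]-h[1],0]), todo(.482,-.3432,.218))
E
```

```text
[ 0.49293023 -0.23172862  0.21850866]
held [ 0.4911 -0.2307  0.2164  0.0252  0.4851 -0.23  ] stack [ 0.4808 -0.3428  0.0748  0.025   0.4802 -0.3422]
[ 0.49377321 -0.22967539  0.2184801 ]
held [ 0.4919 -0.2287  0.2164  0.0252  0.4859 -0.228 ] stack [ 0.4808 -0.3429  0.0748  0.025   0.4802 -0.3422]
[[-0.994, 0.114, 0.0], [0.114, 0.994, 0.001], [-0.0, 0.001, -1.0]]
shift tool [-1.96263817e+00 -1.14721361e+02 -8.53839284e-02] [  -0.67131053 -115.2921809     0.34319456]
```

```bash
python3 -m crank '[{"tx":-1,"ty":-58,"tz":0,"turn":0},{"tx":-2,"ty":-100,"tz":20,"turn":0},{"tx":-2,"ty":-115,"tz":50,"turn":0},{"tx":-2,"ty":-115,"tz":70,"turn":0},{"tx":-2,"ty":-115,"tz":70,"turn":0}]';python3 -m crank '[{"tx":0,"ty":0,"tz":0,"turn":0},{"tx":0,"ty":0,"tz":0,"turn":0}]'; python3 - <<'E'
from h import *
for i in range(2):
    c=cam("wrist");s=ctrl.get_state();im,d=ctrl.get_image("wrist")
    B=blobs(im,(40,80,40),(85,255,255))
    hold=sum(b[2] for b in B)>0;print(s["position"],"held",top(c,d,hold))
im,d=ctrl.get_image("side");c=cam("side")
for b in blobs(im,(40,80,40),(85,255,255))[:3]:print("side green",b[0],b[1],top(c,d,b[2]))
cv2.imwrite("pics/side2.png",cv2.resize(im[280:400,220:370,::-1],(600,480)))
cv2.imwrite("pics/w3.png",im[:,:,::-1])
h=top(c,d,hold)
print(todo(.4826,-.3442,.1),s["joint_positions"])
E
```

```text
time: 6.5
position: [0.4827, -0.3419, 0.1466]
tool_rot: [-0.173, -3.134, -0.004]
ft_force: [0.9, 0.1, -1.3]
grip_width: 0.569
grip_force: 20.0
time: 6.75
position: [0.4837, -0.3442, 0.15]
tool_rot: [0.176, 3.134, -0.002]
ft_force: [-0.1, -0.6, -0.6]
grip_width: 0.575
grip_force: 20.0
[ 0.48373961 -0.34418214  0.15001661] held [ 0.4817 -0.343   0.1478  0.0252  0.4759 -0.3425]
[ 0.48351828 -0.34434375  0.14988887] held [ 0.4815 -0.3432  0.1478  0.0252  0.4756 -0.3427]
side green 1078 [290.03988868 364.65213358] [ 0.4619 -0.3453  0.1219  0.0195  0.4572 -0.3499]
[ 0.57352385  0.25798559 49.47613674] [ 0.51155934  0.25962493  0.07304279  1.71706509 -0.02059119  1.16341317
  2.04863623]
```

View pics/side2.png

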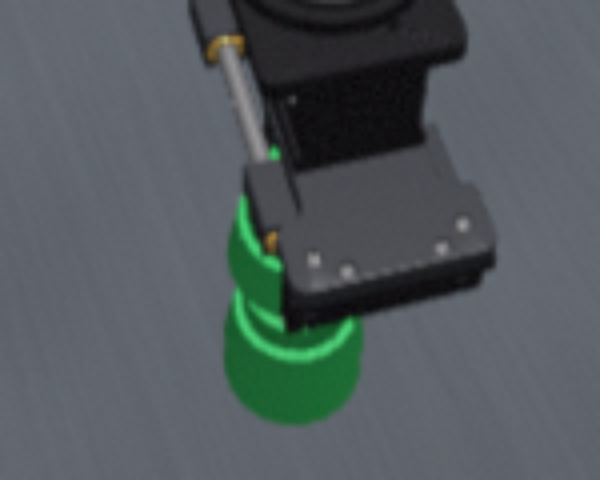

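The cover sits right above the stack, less than 1 mm off. Lowering slowly.

```bash
python3 -m crank '[{"tx":0.5,"ty":0,"tz":20,"turn":0},{"tx":0.5,"ty":0,"tz":32,"turn":0},{"tx":0.5,"ty":0,"tz":40,"turn":0},{"tx":0.5,"ty":0,"tz":45,"turn":0},{"tx":0.5,"ty":0,"tz":47,"turn":0}]';python3 -m crank '[{"tx":0,"ty":0,"tz":1.5,"turn":0},{"tx":0,"ty":0,"tz":1.5,"turn":0}]'; python3 - <<'E'
from h import *
for i in range(2):
    c=cam("wrist");s=ctrl.get_state();im,d=ctrl.get_image("wrist")
    B=blobs(im,(40,80,40),(85,255,255))
    hold=sum(b[2] for b in B)>0;print(s["position"],s["ft_force"],"held",top(c,d,hold))
E
```

```text
time: 7.52
position: [0.4822, -0.3445, 0.1015]
tool_rot: [0.178, 3.136, -0.0]
ft_force: [-0.1, -0.0, -1.5]
grip_width: 0.568
grip_force: 20.0
time: 7.78
position: [0.4825, -0.3446, 0.1008]
tool_rot: [0.178, 3.135, -0.001]
ft_force: [-0.2, 0.6, 1.8]
grip_width: 0.57
grip_force: 20.0
[ 0.48248786 -0.34463668  0.1007664 ] [-0.19057728  0.55426914  1.81770551] held [ 0.4804 -0.3435  0.0986  0.0252  0.4746 -0.3429]
[ 0.48246646 -0.3446078   0.10073001] [-0.05961697 -0.23503128  1.81852896] held [ 0.4807 -0.3433  0.0986  0.0251  0.4746 -0.3429]
```

Seated: the crown top is at 0.0986, against 0.0988 expected. Release and rise, then check.

```bash
python3 -m crank '[{"tx":0,"ty":0,"tz":0,"turn":0},{"tx":0,"ty":0,"tz":0,"turn":0},{"tx":0,"ty":0,"tz":0,"turn":0},{"tx":0,"ty":0,"tz":0,"turn":0}]' 87; python3 -m crank '[{"tx":0,"ty":0,"tz":-10,"turn":0},{"tx":0,"ty":0,"tz":-40,"turn":0},{"tx":0,"ty":0,"tz":-90,"turn":0},{"tx":-6,"ty":55,"tz":-120,"turn":0},{"tx":-12,"ty":110,"tz":-120,"turn":0}]'; python3 - <<'E'
from h import *
c=cam("wrist");im,d=ctrl.get_image("wrist")
for b in blobs(im,(40,80,40),(85,255,255))[:2]: print(b[0],b[1],top(c,d,b[2]))
im,d=ctrl.get_image("side");c=cam("side")
for b in blobs(im,(40,80,40),(85,255,255))[:3]:print("side green",b[0],b[1],top(c,d,b[2]))
print(todo(.468,.097,.22)); a=im[300:390,240:340,::-1];cv2.imwrite("pics/side3.png",cv2.resize(a,(400,360)))
E
```

```text
time: 8.38
position: [0.482, -0.3444, 0.0999]
tool_rot: [-0.178, -3.136, -0.0]
ft_force: [0.7, -0.7, -0.3]
grip_width: 0.934
grip_force: 0.0
time: 9.0
position: [0.5084, -0.2366, 0.2244]
tool_rot: [0.181, 3.129, -0.004]
ft_force: [0.2, -0.5, -1.5]
grip_width: 1.0
grip_force: 0.0
4149 [182.68908171 185.36972765] [ 0.4808 -0.3432  0.0988  0.0249  0.4801 -0.3426]
side green 1644 [293.38321168 358.4756691 ] [ 0.481  -0.3438  0.0983  0.0254  0.4805 -0.3451]
[ 74.68643264 319.61141971   2.81072661]
```

View pics/side3.png

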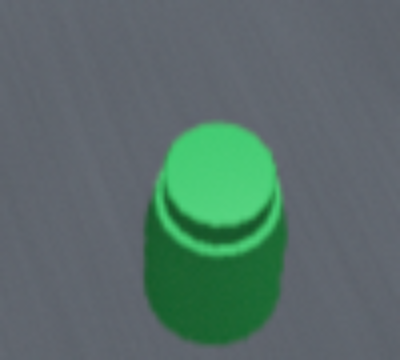

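Nested straight: the crown is at (218,172) in the crop, centred over the lower rim. Now back to the plate.

```bash
python3 -m crank '[{"tx":-3,"ty":60,"tz":0,"turn":0},{"tx":-6,"ty":120,"tz":0,"turn":0},{"tx":-9,"ty":180,"tz":0,"turn":0},{"tx":-12,"ty":240,"tz":0,"turn":0},{"tx":-15,"ty":300,"tz":0,"turn":0}]';python3 -m crank '[{"tx":0,"ty":15,"tz":0,"turn":0},{"tx":0,"ty":15,"tz":0,"turn":0},{"tx":0,"ty":15,"tz":0,"turn":0},{"tx":0,"ty":15,"tz":0,"turn":0}]'; cat >> h.py <<'E'
def buttons(c,im,d=None,roi=None):
    out={}
    for n,rg in dict(red=[((0,120,60),(6,255,255)),((172,120,60),(180,255,255))],yellow=[((22,120,80),(35,255,255))],blue=[((100,120,60),(130,255,255))]).items():
        m=sum(cv2.inRange(hsv(im),np.array(a),np.array(b)) for a,b in rg); k,l,st,ce=cv2.connectedComponentsWithStats(m)
        L=[]
        for i in range(1,k):
            if st[i,4]<25: continue
            p=p2w(c,*ce[i],z=.049)
            if 0.5<p[0]<.75 and -.05<p[1]<.2: L.append((st[i,4],ce[i].round(1),p.round(4)))
        out[n]=sorted(L,key=lambda a:-a[0])[:2]
    return out
E
python3 - <<'E'
from h import *
c=cam("wrist");s=ctrl.get_state();im,d=ctrl.get_image("wrist"); print(s["position"])
np.savez('w4.npz',im=im,d=d);cv2.imwrite("pics/w4.png",im[:,:,::-1])
for k,v in buttons(c,im).items(): print(k,v)
b=blobs(im,(7,150,100),(18,255,255));print([(x[0],x[1],top(c,d,x[2])) for x in b[:1]])
for q in ["pointer_tip","plate_center","handle_grip","button_red","button_yellow","button_blue"]:
    for k in ctrl.mark_of("wrist",q)[:2]: print(q,np.round(k["xyz"],4),round(k["confidence"],2),w2p(c,k["xyz"]).round())
E
```

```text
time: 9.72
position: [0.5557, 0.0612, 0.2209]
tool_rot: [0.179, 3.135, -0.001]
ft_force: [0.4, 0.3, -0.4]
grip_width: 0.996
grip_force: 0.0
time: 10.22
position: [0.5571, 0.0724, 0.2201]
tool_rot: [0.184, 3.136, -0.001]
ft_force: [-0.2, 0.4, -0.4]
grip_width: 1.0
grip_force: 0.0
[0.55714611 0.07244515 0.220145  ]
red [(np.int32(109), array([279.9, 194.4]), array([0.5508, 0.0716, 0.049 ]))]
yellow [(np.int32(106), array([293.4, 217.8]), array([0.5792, 0.0836, 0.049 ]))]
blue [(np.int32(107), array([307.9, 194.5]), array([0.5545, 0.1024, 0.049 ]))]
[(np.int32(78), array([295.97435897, 110.48717949]), array([0.4686, 0.0977, 0.0878, 0.0075, 0.4678, 0.0967]))]
pointer_tip [0.6741 0.0692 0.0552] 0.63 [290. 297.]
plate_center [0.5622 0.088  0.0458] 0.71 [296. 202.]
handle_grip [0.4677 0.0945 0.0782] 0.86 [294. 111.]
button_red [0.5519 0.0728 0.0399] 0.42 [281. 194.]
button_yellow [0.5772 0.0807 0.0444] 0.56 [290. 215.]
button_blue [0.5519 0.0715 0.0381] 0.74 [280. 194.]
```

View pics/w4.png

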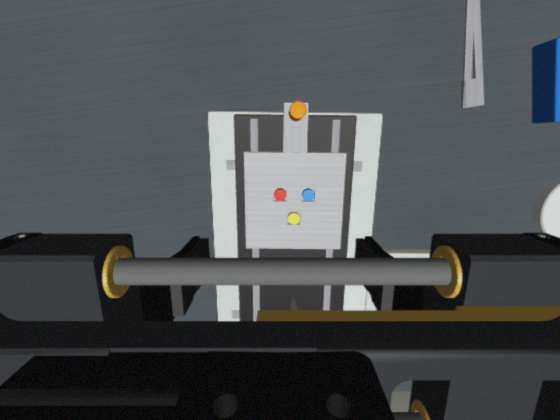

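Wrist view: red is at (280,194), yellow (293,218), blue (308,194), the handle at (297,110), and the needle tip shows near (293,297) between the fingers. Next I'll refine the tip with crops from three views.

```bash
python3 - <<'E'
from h import *
a=np.load('side1.npz')['im'][170:210,280:320];b=np.load('scene1.npz')['im'][215:265,245:295];c=np.load('w4.npz')['im'][284:312,275:315]
f=lambda x,k:cv2.resize(x,None,fx=k,fy=k,interpolation=cv2.INTER_NEAREST)
o=np.zeros((400,800,3),np.uint8)
for i,(x,k) in enumerate([(a,6),(b,5),(c,6)]):
    y=f(x,k);o[:y.shape[0],i*265:i*265+y.shape[1]]=y
cv2.imwrite("pics/tip.png",np.clip(o[:320,:,::-1].astype(int)*1.5,0,255))
E
```

```text
[ WARN:0@0.177] global loadsave.cpp:1063 imwrite_ Unsupported depth image for selected encoder is fallbacked to CV_8U.
```

View pics/tip.png

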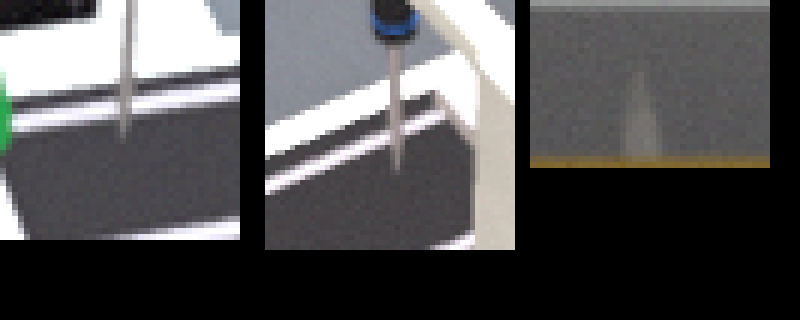

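The needle tip is at about side (300.2,192.8), scene (271,249) and wrist (293,294.5).

```bash
python3 - <<'E'
from h import *
from scipy.optimize import least_squares
obs=[("side",300.2,192.8),("scene",271.0,249.1),("wrist",292.8,294.5)]
C={n:cam(n) for n,_,_ in obs}
for n,u,v in obs: print(n,p2w(C[n],u,v,z=.055).round(4))
for use in [(0,1,2),(0,1)]:
    f=lambda X:np.concatenate([(w2p(C[n],X)-(u,v))*np.linalg.norm(X-C[n][1]) for n,u,v in [obs[i] for i in use]])
    r=least_squares(f,[.672,.068,.055]);print(use,r.x.round(4),r.fun.round(2))
s=ctrl.get_state();print(s["position"],todo(.4685,.0973,.074))
E
```

```text
side [0.6716 0.0687 0.055 ]
scene [0.6717 0.0732 0.055 ]
wrist [0.6712 0.0756 0.055 ]
(0, 1, 2) [0.6721 0.0727 0.0532] [-0.52 -0.48 -0.25  0.49 -0.87  0.04]
(0, 1) [0.6716 0.0713 0.0532] [-0.45 -0.09 -0.46  0.08]
[0.55703735 0.07458222 0.2201116 ] [ 90.56444219  12.53502342 146.09762173]
```

```bash
python3 -m crank '[{"tx":45,"ty":8,"tz":0,"turn":0},{"tx":90,"ty":12.5,"tz":0,"turn":0},{"tx":90,"ty":12.5,"tz":40,"turn":0},{"tx":90,"ty":12.5,"tz":80,"turn":0},{"tx":90,"ty":12.5,"tz":80,"turn":0}]' 60; python3 - <<'E'
from h import *
c=cam("wrist");s=ctrl.get_state();im,d=ctrl.get_image("wrist"); print(s["position"])
b=blobs(im,(7,150,100),(18,255,255));print([(x[0],x[1],top(c,d,x[2])) for x in b[:2]])
print(todo(.4685,.0973,.075))
im=np.load('side1.npz')['im'];print(buttons(cam("side"),im))
E
```

```text
time: 11.2
position: [0.4666, 0.0969, 0.1377]
tool_rot: [-0.177, -3.131, 0.002]
ft_force: [0.2, -0.2, 0.5]
grip_width: 0.695
grip_force: 0.0
[0.46657241 0.09692403 0.13765558]
[(np.int32(273), array([282.56043956, 225.85714286]), array([0.4673, 0.0981, 0.0869, 0.0077, 0.4649, 0.098 ]))]
[-2.80351602e-01  3.62775808e-02  6.47246099e+01]
{'red': [], 'yellow': [], 'blue': []}
```

```bash
python3 -m crank '[{"tx":-1,"ty":1,"tz":30,"turn":0},{"tx":-1,"ty":1,"tz":55,"turn":0},{"tx":-1,"ty":1,"tz":63,"turn":0},{"tx":-1,"ty":1,"tz":63,"turn":0}]'; python3 -m crank '[{"tx":0,"ty":0,"tz":0,"turn":0},{"tx":0,"ty":0,"tz":0,"turn":0},{"tx":0,"ty":0,"tz":0,"turn":0},{"tx":0,"ty":0,"tz":0,"turn":0},{"tx":0,"ty":0,"tz":0,"turn":0}]' 5 30; python3 - <<'E'
from h import *
c=cam("wrist");s=ctrl.get_state();im,d=ctrl.get_image("wrist"); print(s["position"])
for k,v in buttons(c,im).items(): print(k,v)
t=R.from_rotvec(s["tool_rot"]).as_matrix();print(t.round(3).tolist())
h=np.array([.4680,.0977])
for n,p in dict(red=(.5508,.0716),yellow=(.5792,.0836),blue=(.5545,.1024)).items(): print(n,1000*t[:2,:2].T@(np.array([.6716,.0715])-p))
E
```

```text
time: 11.75
position: [0.471, 0.0984, 0.0781]
tool_rot: [0.178, 3.135, 0.001]
ft_force: [-0.3, -0.1, -0.5]
grip_width: 0.689
grip_force: 0.0
time: 12.38
position: [0.4701, 0.0983, 0.0771]
tool_rot: [0.178, 3.137, -0.0]
ft_force: [0.3, -2.2, 0.4]
grip_width: 0.204
grip_force: 2.5
[0.47009608 0.09825437 0.07708015]
red []
yellow []
blue []
[[-0.994, 0.113, -0.0], [0.113, 0.994, -0.0], [-0.0, -0.0, -1.0]]
red [-120.03656626   13.55996901]
yellow [-93.17559423  -1.57436865]
blue [-119.84297215  -17.46087063]
```

```bash
python3 -m crank '[{"tx":-8,"ty":0,"tz":0,"turn":0},{"tx":-25,"ty":3,"tz":0,"turn":0},{"tx":-45,"ty":7,"tz":0,"turn":0},{"tx":-70,"ty":11,"tz":0,"turn":0},{"tx":-90,"ty":13.5,"tz":0,"turn":0}]'; python3 -m crank '[{"tx":-15,"ty":0,"tz":0,"turn":0},{"tx":-25,"ty":0,"tz":0,"turn":0},{"tx":-29,"ty":0,"tz":0,"turn":0},{"tx":-29,"ty":0,"tz":0,"turn":0}]'; cat > look.py <<'E'
from h import *
import sys
s=ctrl.get_state(); print(s["time"],s["position"])
o=[]
for n,(r,q) in dict(side=(170,280),scene=(215,245)).items():
    im,d=ctrl.get_image(n);c=cam(n)
    np.savez(f'look_{n}.npz',im=im); o.append(cv2.resize(im[r:r+50,q:q+50],(400,400),interpolation=cv2.INTER_NEAREST))
    m=hsv(im)
    tx,ty=dict(side=(300.2,192.8),scene=(271.0,249.1))[n]
    W=28; x0,y0=int(tx)-W,int(ty)-W; sub=m[y0:y0+2*W,x0:x0+2*W].astype(int)
    for k,f in dict(red=lambda h:(h<6)|(h>172),yellow=lambda h:(h>20)&(h<36),blue=lambda h:(h>100)&(h<130)).items():
        w=(f(sub[...,0])&(sub[...,1]>90)&(sub[...,2]>60)).astype(np.uint8)
        kk,l,st,ce=cv2.connectedComponentsWithStats(w)
        for i in range(1,kk):
            if st[i,4]>=4: 
                u=ce[i]+(x0,y0); p=p2w(c,*u,z=.049); t=p2w(c,tx,ty,z=.055)
                print(n,k,st[i,4],u.round(1),"need shift world mm",(1000*(t-p)[:2]).round(1))
cv2.imwrite(sys.argv[1],np.clip(np.hstack(o)[:,:,::-1]*1.3,0,255).astype(np.uint8))
E
python3 look.py pics/l1.png
```

```text
time: 13.05
position: [0.5619, 0.101, 0.077]
tool_rot: [-0.179, -3.135, 0.001]
ft_force: [-3.7, -1.5, 5.3]
grip_width: 0.174
grip_force: 30.0
time: 13.55
position: [0.5906, 0.0978, 0.0771]
tool_rot: [0.178, 3.135, -0.0]
ft_force: [1.0, -1.6, 0.5]
grip_width: 0.173
grip_force: 30.0
13.55 [0.59064377 0.09782822 0.07711075]
side red 17 [299.6 194.5] need shift world mm [ 1.1 -0.5]
side yellow 14 [307.9 189.1] need shift world mm [-28.1 -13.3]
side blue 14 [296.9 187.1] need shift world mm [ -4.  -31.1]
scene red 18 [271.1 250.7] need shift world mm [ 0.2 -0.1]
scene yellow 19 [265.2 258.2] need shift world mm [-28.3 -11.8]
scene blue 5 [270. 221.] need shift world mm [70.7 96. ]
scene blue 19 [277.4 258.1] need shift world mm [ -3.5 -31.4]
```

View pics/l1.png

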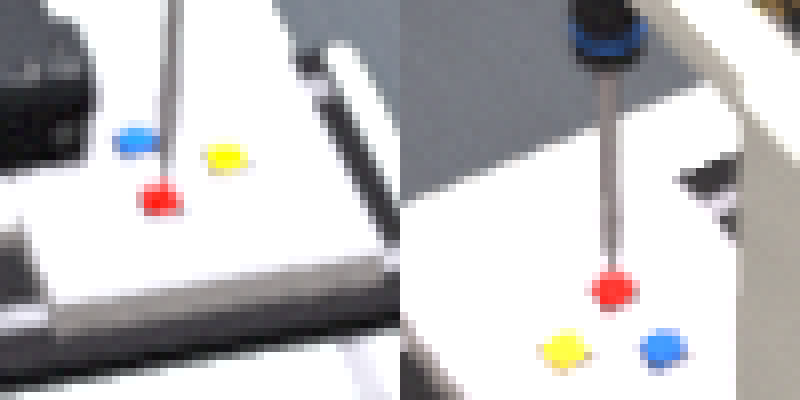

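Both views put red under the tip, side at (299.6,194.5) and scene at (271.1,250.7), about 1 mm off. I'll make a tiny correction, hold for a second, then go to yellow.

```bash
Z='x'; python3 -m crank '[{"tx":-0.5,"ty":0,"tz":0,"turn":0},{"tx":-0.5,"ty":0,"tz":0,"turn":0},{"tx":-0.5,"ty":0,"tz":0,"turn":0},{"tx":-0.5,"ty":0,"tz":0,"turn":0},{"tx":-0.5,"ty":0,"tz":0,"turn":0}]'; python3 -m crank '[{"tx":0,"ty":0,"tz":0,"turn":0},{"tx":0,"ty":0,"tz":0,"turn":0},{"tx":0,"ty":0,"tz":0,"turn":0},{"tx":0,"ty":0,"tz":0,"turn":0},{"tx":0,"ty":0,"tz":0,"turn":0}]'; python3 look.py pics/l2.png | grep red; python3 -m crank '[{"tx":0,"ty":0,"tz":0,"turn":0},{"tx":0,"ty":0,"tz":0,"turn":0},{"tx":0,"ty":0,"tz":0,"turn":0},{"tx":0,"ty":0,"tz":0,"turn":0},{"tx":0,"ty":0,"tz":0,"turn":0}]'
```

```text
time: 14.28
position: [0.5903, 0.0982, 0.0771]
tool_rot: [-0.178, -3.136, 0.0]
ft_force: [-0.9, -2.4, 1.0]
grip_width: 0.177
grip_force: 30.0
time: 14.9
position: [0.5903, 0.0982, 0.0771]
tool_rot: [-0.178, -3.136, -0.0]
ft_force: [0.7, -1.1, 2.7]
grip_width: 0.178
grip_force: 30.0
side red 15 [299.4 194.4] need shift world mm [ 1.5 -1.2]
scene red 18 [271.3 250.6] need shift world mm [ 0.8 -0.1]
time: 15.62
position: [0.5903, 0.0982, 0.0771]
tool_rot: [-0.178, -3.137, 0.0]
ft_force: [-1.2, -0.5, 3.2]
grip_width: 0.17
grip_force: 30.0
```

```bash
python3 -m crank '[{"tx":8,"ty":-5,"tz":0,"turn":0},{"tx":18,"ty":-11,"tz":0,"turn":0},{"tx":25.8,"ty":-15.5,"tz":0,"turn":0},{"tx":25.8,"ty":-15.5,"tz":0,"turn":0},{"tx":25.8,"ty":-15.5,"tz":0,"turn":0}]'; python3 -m crank '[{"tx":0,"ty":0,"tz":0,"turn":0},{"tx":0,"ty":0,"tz":0,"turn":0}]'; python3 look.py pics/l3.png
```

```text
time: 16.25
position: [0.5623, 0.0847, 0.0771]
tool_rot: [-0.179, -3.135, 0.002]
ft_force: [-1.7, -1.4, 3.6]
grip_width: 0.17
grip_force: 30.0
time: 16.5
position: [0.563, 0.0854, 0.0771]
tool_rot: [-0.178, -3.136, 0.001]
ft_force: [-1.5, -1.7, 3.1]
grip_width: 0.175
grip_force: 30.0
16.5 [0.56304146 0.08537361 0.07709002]
side red 14 [291.9 199.9] need shift world mm [28.3 12.1]
side yellow 16 [300.  194.5] need shift world mm [ 0.2 -0.3]
side blue 12 [288.5 192. ] need shift world mm [ 24.5 -20.1]
scene red 19 [276.6 243.5] need shift world mm [28.4 12.2]
scene yellow 19 [270.8 250.9] need shift world mm [-0.9 -0.1]
scene blue 5 [270. 221.] need shift world mm [70.7 96. ]
scene blue 17 [282.9 250.6] need shift world mm [ 24.6 -19.1]
```

Yellow is within 1 mm in both views. Hold, then blue.

```bash
python3 -m crank '[{"tx":0,"ty":0,"tz":0,"turn":0},{"tx":0,"ty":0,"tz":0,"turn":0},{"tx":0,"ty":0,"tz":0,"turn":0},{"tx":0,"ty":0,"tz":0,"turn":0},{"tx":0,"ty":0,"tz":0,"turn":0}]'; python3 -m crank '[{"tx":0,"ty":0,"tz":0,"turn":0},{"tx":0,"ty":0,"tz":0,"turn":0},{"tx":0,"ty":0,"tz":0,"turn":0},{"tx":0,"ty":0,"tz":0,"turn":0},{"tx":0,"ty":0,"tz":0,"turn":0}]'; python3 look.py pics/l4.png | grep yellow; python3 -m crank '[{"tx":-8,"ty":-5,"tz":0,"turn":0},{"tx":-18,"ty":-11,"tz":0,"turn":0},{"tx":-26.7,"ty":-16.5,"tz":0,"turn":0},{"tx":-26.7,"ty":-16.5,"tz":0,"turn":0},{"tx":-26.7,"ty":-16.5,"tz":0,"turn":0}]'; python3 -m crank '[{"tx":0,"ty":0,"tz":0,"turn":0},{"tx":0,"ty":0,"tz":0,"turn":0}]'; python3 look.py pics/l5.png
```

```text
time: 17.23
position: [0.5631, 0.0857, 0.0771]
tool_rot: [0.178, 3.136, 0.0]
ft_force: [-0.6, -1.6, 2.7]
grip_width: 0.175
grip_force: 30.0
time: 17.85
position: [0.5631, 0.0857, 0.0771]
tool_rot: [0.178, 3.136, -0.0]
ft_force: [-1.7, -1.1, 3.2]
grip_width: 0.173
grip_force: 30.0
side yellow 17 [300.  194.4] need shift world mm [-0.1 -0.8]
scene yellow 19 [270.9 251. ] need shift world mm [-0.9 -0.6]
time: 18.58
position: [0.5885, 0.0647, 0.0771]
tool_rot: [0.18, 3.135, -0.002]
ft_force: [1.7, -1.7, 2.0]
grip_width: 0.175
grip_force: 30.0
time: 18.82
position: [0.5877, 0.0659, 0.0771]
tool_rot: [0.178, 3.136, -0.001]
ft_force: [1.1, -1.9, 0.7]
grip_width: 0.172
grip_force: 30.0
18.825 [0.58768212 0.06590127 0.07711046]
side red 16 [303.2 202.4] need shift world mm [ 4.6 31. ]
side yellow 15 [312. 197.] need shift world mm [-25.1  19.8]
side blue 15 [299.9 194.6] need shift world mm [0.5 0. ]
scene red 17 [264.9 243.6] need shift world mm [ 3.6 31.5]
scene yellow 19 [258.9 251. ] need shift world mm [-25.4  19.1]
scene blue 5 [270. 221.] need shift world mm [70.7 96. ]
scene blue 17 [270.9 250.6] need shift world mm [0.  0.6]
```

Blue is within 0.6 mm in both views. Release, rise clear and check everything.

```bash
python3 -m crank '[{"tx":0,"ty":0,"tz":0,"turn":0},{"tx":0,"ty":0,"tz":0,"turn":0},{"tx":0,"ty":0,"tz":0,"turn":0},{"tx":0,"ty":0,"tz":0,"turn":0},{"tx":0,"ty":0,"tz":0,"turn":0}]' 70; python3 -m crank '[{"tx":0,"ty":0,"tz":-10,"turn":0},{"tx":0,"ty":0,"tz":-35,"turn":0},{"tx":0,"ty":0,"tz":-60,"turn":0},{"tx":30,"ty":0,"tz":-80,"turn":0},{"tx":60,"ty":0,"tz":-90,"turn":0}]';python3 -m crank '[{"tx":0,"ty":0,"tz":0,"turn":0},{"tx":0,"ty":0,"tz":0,"turn":0},{"tx":0,"ty":0,"tz":0,"turn":0},{"tx":0,"ty":0,"tz":0,"turn":0}]'; python3 look.py pics/l6.png; python3 - <<'E'
from h import *
im=np.load('look_side.npz')['im'];_,d=ctrl.get_image("side");c=cam("side")
for b in blobs(im,(40,80,40),(85,255,255))[:2]:print("green",b[0],b[1],top(c,d,b[2]))
E
```

```text
time: 19.55
position: [0.5876, 0.0664, 0.077]
tool_rot: [-0.178, -3.136, 0.0]
ft_force: [0.1, 0.2, 0.6]
grip_width: 0.657
grip_force: 0.0
time: 20.18
position: [0.5283, 0.0734, 0.1691]
tool_rot: [0.178, 3.134, 0.001]
ft_force: [-0.1, -0.2, 0.3]
grip_width: 0.81
grip_force: 0.0
time: 20.68
position: [0.5283, 0.0729, 0.1666]
tool_rot: [-0.179, -3.136, -0.0]
ft_force: [0.7, 0.6, 0.1]
grip_width: 0.805
grip_force: 0.0
20.675 [0.52831527 0.07291548 0.16658942]
side red 16 [303.2 202.4] need shift world mm [ 4.6 31. ]
side yellow 14 [311.9 196.9] need shift world mm [-24.9  19.4]
side blue 15 [299.9 194.6] need shift world mm [0.5 0. ]
scene red 17 [264.9 243.6] need shift world mm [ 3.6 31.5]
scene yellow 19 [258.9 251. ] need shift world mm [-25.4  19.1]
scene blue 5 [270. 221.] need shift world mm [70.7 96. ]
scene blue 17 [270.9 250.6] need shift world mm [0.  0.6]
green 1644 [293.36253041 358.47323601] [ 0.4813 -0.3443  0.0983  0.0257  0.4806 -0.3451]
```

```bash
python3 -c "
from bench import ctrl
print(ctrl.close_job())"
```

```text
the job is handed in; nothing more can be done
None
```

The job is handed in: the cover is nested on the stack, red and yellow each stopped under the pointer for over a second, and blue was left there about 0.5 mm off by both cameras; the hand-in call returned no verdict.

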